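# Clip the eared tube plate into the mixer's bracket

## Robot

A 6-joint arm with a two-finger parallel gripper is mounted at the origin on the work surface. World frame = base frame: x ahead of the robot, y to its left, z up, the work surface at z = 0. Lengths are in mm, angles in rad, forces in N, time in s.
With the tool pointing down it reaches from about 400 to 925 mm from the base axis. Payload 12.5 kg.
Tool frame: the origin (TCP) lies at the very end of the fingers, on their centre line; the grasp point (between the pads) lies 19 mm behind it; z points along the fingers, y is the line along which they close (so a half turn about z gives the same grasp; the last joint's range is limited). The gripper opens to 95 mm and grips with 3 to 60 N. Pads are 20 mm wide; open, the fingers measure 119 mm over their backs; the gripper's body (75 mm by 180 mm) begins 59 mm behind the grasp point.
Start: joints at [1.052, 0.491, 1.559, -0, 1.092, -0.106], TCP at [250.721, 572.526, 214.661] pointing down, gripper open.
Joint ranges: [-3.1, 3.1], [-0.84, 2.19], [0.05, 2.79], [-1.13, 4.28], [0.06, 2.93], [-2.69, 2.69]. Speed limits (rad/s): [2.22, 2.22, 2.79, 3.14, 3.14, 3.14].

## Interface

Orientations are given as [roll, pitch, yaw] about the fixed x, y, z axes, in that order (R = Rz(yaw) Ry(pitch) Rx(roll)).
In Python, from cell import * gives the robot as it stands.
- The arm moves only by the tool jog_arm, never from a script. Its argument "targets" is a list of rows, each an object with "turn": the turn, a rotation vector about the world's x, y, z in degrees, a list of three; "slide": the shift along the world's x, y, z in mm, a list of three; "claw": the opening in per cent of the stroke, from 0 (shut) to 100 (fully open). In form: [{"turn": [wx, wy, wz], "slide": [x, y, z], "claw": claw}, ...]. A call has 1 to 5 rows; each row shifts and turns the commanded pose from where the row before left it; what a row does not reach is not made up. A row lasts 1/8 s, in which the tool goes at most 62.5 mm and 10.7 degrees, less where a joint would pass 70% of its speed; a pose out of reach is approached as far as the arm can. A call with a gripper value outside its range is refused whole. The fingers move at their own pace and stop on an object; the grip force is fixed at half the most. Time passes only in rows, so rows that do not move let the fingers close. It gives the time, the measured TCP pose, the force, the opening and the grip force at its end, in the units of the state.
- state(): the state, without advancing time (a new reading comes with each control period).
- read_camera(name): name is "scene" or "side" or "wrist"; returns a dict with "frame" (400x640x3 uint8, blue, green, red), "mtx" (3x3 intrinsics, pixels), "k1" (the pictures are not rectified: a ray, as slopes to the right and down, at radius r is drawn at 1 + k1 r^2 times it, then the intrinsics apply), "R" (3x3) and "t" (3): a world point X has camera coordinates R X + t. Camera axes: x right, y down, z forward; pixel columns grow to the right and rows downward; lengths in mm; the calibration is good to about 2 mm. A picture is of the moment at which its call begins. There is no depth.
- job_done(): hands the job in; it is judged then, once.
Trained networks look in the newest picture that a camera, given by its name, has taken for a name from the list of things; names that differ only in an ending like _2 or _b are one class to them, and where a whole thing is asked for, a point or a joint stands for the part that bears it (a point fixed in the world has none). Each returns a list of dicts, best first, with "conf" (0 to 1); they miss things now and then, are a little off and sometimes report something else, mostly with a low value. They report only what shows in the picture. A call takes as long as a camera call. They do not tell look-alikes from the thing itself.
- look_for(query, camera): "xy" ([column, row] in pixels, amid what is visible of it).
The state is a dict: "t": time; "joints": joint angles; "qvel": joint speeds; "tau": joint torques, N m; "eef_pos": TCP position; "tcp_rot": TCP orientation; "ft_force": force on the tool from outside, world axes, zero at the start; "moment": the same for the moment, N m; "opening": opening from 0.0 (shut) to 1.0 (fully open); "grip_force": force on a finger pad.
Only numpy, scipy, OpenCV 4.12 (cv2) and the standard library are available. Lean on these libraries where they do the work, as an engineer would, in place of code of your own. Each camera call takes 0.05 s, during which the arm holds its last target. There are 200 camera calls.

## Task

Take the tube plate that has an ear at each end by its black bar and slide both ears down between the spring clips of the bracket on the mixer, feeling for the slots, until the plate lies fully home and flat on the mixer's platform; then let go. Push gently, by feel, so that the bracket is not bent, and leave everything else where it stands.

Things in the scene. Friction and masses are not known exactly. Their poses are not given: they have to be found in the camera images.
- plate_mid (a point): middle of the tube plate: on its vertical centre line, half-way up, 21 mm above the underside, 11 mm above the plate's upper face and 21 mm below the top of its black grip bar. The bar is 14 mm thick (x), 36 mm long (y), 32 mm high. Axes: x across, y from ear to ear, z up
- plate: the tube plate: aluminium, 60 mm (x) by 112 mm (y), 10 mm thick, twelve dark wells, and in the middle of each short end an ear as thick as the plate, 14 mm wide (x), 15 mm long (y); 142 mm over the ears. A black grip bar stands on its middle. 0.2 to 0.3 kg. Either way round fits. Origin under its centre
- deck (a point): fixed point over the middle of the mixer's housing, level with the top of its flat dark platform, 56 mm above the table. The platform, with the bracket, has stopped somewhere in its stroke: its own middle lies up to 5 mm from here along x and up to 8 mm along y, not turned, and is held firmly there. With the plate home, plate_mid is 21 mm higher than this point. Axes: x across the slots, y from slot to slot, z up
- mixer: white bench mixer, housing 190 x 200 mm, fixed; origin under its centre, axes as for deck. Bracket on the platform: two pairs of aluminium posts 30 mm high, inner faces 58.5 mm from the platform's middle along +y and -y (2.5 mm play for the plate at each end), 14 mm deep in y. Off by over about 2 mm (x) or 2.5 mm (y), the plate lands on clip or post tops. Keep pushes well below 50 N: more bends the bracket
- post_top (a point): the point 30 mm above deck: height of the post tops. Between the posts of a pair is a slot 21 mm wide in x, lined on both sides with steel spring clips, 18 mm apart at their tops (27 mm up), narrowing to 11 mm from 16 mm above the platform down. An ear's underside meets them about 20 mm above the platform; pushing both ears down takes roughly 4 to 14 N, no click; on the platform it turns hard
- plain: the other plate, which does not belong here: 60 x 92 x 10 mm with the same black bar on top but NO ears; origin under its centre
- dish: closed clear round culture dish, 60 mm across, 13 mm high; origin under its centre
- vial: small amber jar with white cap, 30 mm across, 55 mm high; origin under its centre
- jar: small white jar, 36 mm across, 50 mm high; origin under its centre
- bottle: amber bottle, 70 mm across, 170 mm high; origin under its centre
- rack: red tube rack, 100 x 240 mm, up to 63 mm high with its tubes; origin under its centre
- pipette: white pipette lying down, about 220 mm long, 24 mm thick; origin under it
- swabs: open white box of swabs, 90 x 130 x 50 mm; origin under its centre
Things that resemble listed ones, but are neither listed nor needed, are in the scene too. Leave any red look-alike of the plate alone.

How it is judged (in metres and radians):
On the way, in this order (a step that is already met when the one before it is completed fails the run):
1. the eared plate is lifted in the gripper (height (world z) of plate_mid above 0.08 m and contact force between the fingers and plate above 0.5 N), for 0.1 s.
2. both ears are in their slots, the plate held in the gripper and not yet home (x of plate_mid in the frame of deck between -0.008 and 0.008 m and y of plate_mid in the frame of deck between -0.011 and 0.011 m and z of plate_mid in the frame of deck between 0.025 and 0.046 m and angle between the y axis of plate_mid and the y axis of deck, either way round below 0.08 rad and contact force between the fingers and plate above 0.5 N), for 0.05 s.
At the end, for the whole second after the job is handed in: the eared plate lies at rest in the bracket, both ears in the slots, its centre within 8 mm (x) and 11 mm (y) of deck (the slots fix it closer), its underside within 1.5 mm of the platform and flat within 0.02 rad, let go (x of plate_mid in the frame of deck between -0.008 and 0.008 m and y of plate_mid in the frame of deck between -0.011 and 0.011 m and z of plate_mid in the frame of deck below 0.0225 m and angle between the z axis of plate_mid and the z axis of deck, either way round below 0.02 rad and angle between the y axis of plate_mid and the y axis of deck, either way round below 0.05 rad and linear speed of plate below 0.01 m/s); the robot touches nothing.
It fails at once if the plate is pushed on the mixer with more than 50 N before it is home, or 90 N once home ((contact force between plate and mixer above 50 N and z of plate_mid in the frame of deck above 0.0235 m) or contact force between plate and mixer above 90 N).
It fails at once if the robot pushes on the mixer itself with more than 25 N (contact force between any of the arm, the fingers and mixer above 25 N).
It fails at once if another thing on the table is moved more than 25 mm (distance of any of plain, dish, vial, jar, bottle, rack, pipette, swabs from where it was at the start of the episode above 0.025 m).
It also fails if it takes over 72 s, if anything falls off the work surface, if the arm or the gripper's body presses on something with over 40 N, if the wrist force passes 120 N, or if a joint passes its speed limit or range.

## Working session

There is one attempt and no reset: what is moved stays moved. The work goes in short steps, Python scripts to look and compute and a tool call to move; the robot and the scene stay as the last step left them, time stands still between calls to the robot, and variables do not carry over. Pictures are saved under pics/ and viewed, at most 10 in all, crops included, and the job is handed in when it is done.

Besides the shell and the picture viewer there is one more tool, called after ">>>" as name([rows], argument=value, ...), one row to a line, values as JSON. jog_arm: Moves the arm, as the interface text tells. Its arguments: {"type":"object","properties":{"targets":{"type":"array","items":{"type":"object","properties":{"turn":{"type":"array","items":{"type":"number"}},"slide":{"type":"array","items":{"type":"number"}},"claw":{"type":"number"}}}}},"required":["targets"]}

```bash
mkdir -p pics; cat > h.py <<'E'
from cell import *
import numpy as np, cv2
def ray(c,uv):
    K=np.array(c["mtx"],float);p=[(uv[0]-K[0,2])/K[0,0],(uv[1]-K[1,2])/K[1,1]]
    d=np.array(p);s=d.copy()
    for _ in range(20): s=d/(1+c["k1"]*(s@s))
    R=np.array(c["R"]);t=np.array(c["t"]).ravel()
    return -R.T@t, R.T@np.array([s[0],s[1],1.])
def onz(c,uv,z):
    o,d=ray(c,uv);return o+d*(z-o[2])/d[2]
def proj(c,X):
    p=np.array(c["R"])@np.array(X,float)+np.array(c["t"]).ravel();s=p[:2]/p[2]
    s=s*(1+c["k1"]*(s@s));K=np.array(c["mtx"]);return [K[0,0]*s[0]+K[0,2],K[1,1]*s[1]+K[1,2]]
E
python3 - <<'E'
from h import *
im=[]
for n in ["scene","side","wrist"]:
    c=read_camera(n);cv2.imwrite(f"pics/{n}0.png",c["frame"]);
    o,_=ray(c,(320,200));print(n,o.round(),onz(c,(320,200),0).round(), c["k1"], c["mtx"][0][0])
    for q,z in [("plate",20),("plain",20),("mixer",50),("bottle",80),("rack",40),("swabs",40),("vial",30),("jar",30)]:
        for r in look_for(q,n)[:3]: print(q,np.round(r["xy"]),round(r["conf"],2),onz(c,r["xy"],z).round())
print(state())
E
```

```text
scene [ 983.  547. 1026.] [ 448. -240.    0.] -0.002103806775797948 485.09120845482573
plate [448. 279.] 0.92 [346. 171.  20.]
plate [365. 159.] 0.86 [ 248. -289.   20.]
plate [298. 133.] 0.79 [ 352. -509.   20.]
plain [327. 207.] 0.56 [ 456. -192.   20.]
mixer [362. 332.] 0.78 [619. 176.  50.]
bottle [218. 178.] 0.89 [ 676. -406.   80.]
rack [256. 329.] 0.94 [807.  35.  40.]
rack [284. 239.] 0.61 [ 623. -150.   40.]
swabs [265. 156.] 0.86 [ 506. -454.   40.]
vial [289. 282.] 0.58 [677. -35.  30.]
vial [361. 333.] 0.23 [614. 170.  30.]
jar [332. 260.] 0.68 [554. -29.  30.]
side [ 244. -705.  871.] [ 541. -136.    0.] -0.09181009970560436 376.4287540535256
plate [221. 158.] 0.94 [337. 132.  20.]
plate [350. 200.] 0.93 [ 609. -185.   20.]
plate [320. 358.] 0.93 [ 341. -527.   20.]
plain [301. 226.] 0.8 [ 450. -203.   20.]
plain [371. 136.] 0.73 [799.   5.  20.]
mixer [297. 126.] 0.82 [593. 128.  50.]
bottle [422. 246.] 0.55 [ 671. -422.   80.]
rack [373. 134.] 0.64 [798.  -5.  40.]
swabs [366. 302.] 0.72 [ 490. -468.   40.]
vial [345. 150.] 0.6 [688. -21.  30.]
vial [298. 224.] 0.31 [ 443. -197.   30.]
jar [307. 167.] 0.53 [553. -31.  30.]
wrist [173. 606. 384.] [289. 559.   0.] -0.02960172738753049 291.74173166601133
{'t': 1.35, 'joints': array([ 1.05241479e+00,  4.90943964e-01,  1.55890365e+00, -1.44404706e-05,
        1.09171160e+00, -1.05616915e-01]), 'qvel': array([-1.04868723e-03,  1.13197028e-03, -5.24734617e-04,  5.29192529e-04,
       -2.40786041e-05,  6.42448071e-04]), 'tau': array([ 9.01040512e-04, -6.12456179e+01, -2.58423829e+01,  6.93596550e-02,
        4.44806612e-02, -3.74540207e-05]), 'eef_pos': array([250.71306204, 572.52430678, 214.63235742]), 'tcp_rot': array([3.14156075e+00, 1.62686973e-05, 2.72883469e+00]), 'ft_force': array([ 1.09218752,  0.41207695, -0.74616148]), 'moment': array([ 0.00574774, -0.0059263 ,  0.00443539]), 'grip_force': 0.0, 'opening': 0.9998233038296446}
```

View pics/scene0.png

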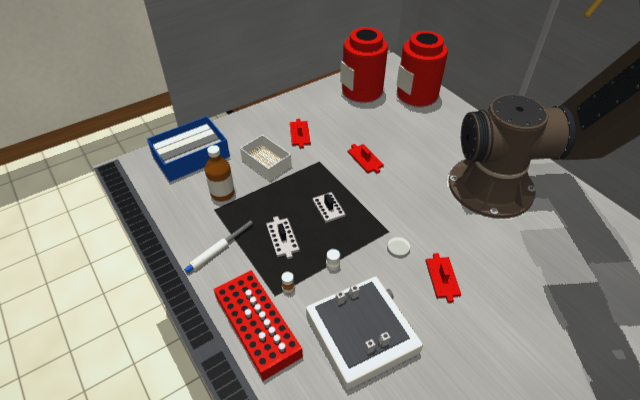

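View pics/side0.png

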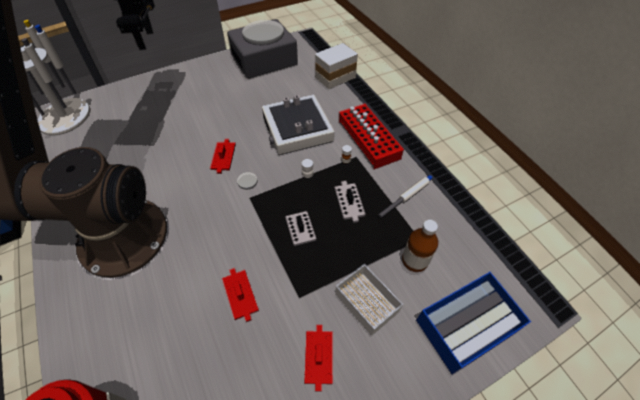

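The eared white plate is at scene (283,237), near world (612,-185), and the plain plate is at (328,207). The mixer is at scene (363,330), with clip pairs near (348,294) and (378,341). The red ones are look-alikes. I'll move the wrist camera over the mixer first.

>>> jog_arm([
  {"turn": [0,0,0],"slide": [25,-30,30],"claw": 100},
  {"turn": [0,0,0],"slide": [35,-42,25],"claw": 100},
  {"turn": [0,0,0],"slide": [35,-42,25],"claw": 100},
  {"turn": [0,0,0],"slide": [38,-45,15],"claw": 100},
  {"turn": [0,0,0],"slide": [38,-45,0],"claw": 100},
])

```text
t: 1.98
eef_pos: [422.9, 367.2, 311.1]
tcp_rot: [3.139, 0.001, 2.729]
ft_force: [0.2, 1.0, 0.1]
opening: 1.001
grip_force: 0.0
```

>>> jog_arm([
  {"turn": [0,0,0],"slide": [38,-45,0],"claw": 100},
  {"turn": [0,0,0],"slide": [38,-45,0],"claw": 100},
  {"turn": [0,0,0],"slide": [38,-45,0],"claw": 100},
  {"turn": [0,0,0],"slide": [38,-45,0],"claw": 100},
  {"turn": [0,0,0],"slide": [0,0,0],"claw": 100},
])

```text
t: 2.6
eef_pos: [575.7, 185.5, 309.0]
tcp_rot: [-3.141, -0.0, 2.725]
ft_force: [-0.0, 1.0, -0.3]
opening: 0.997
grip_force: 0.0
```

```bash
python3 - <<'E'
from h import *
s=state();print(s["t"],s["eef_pos"],s["tcp_rot"])
c=read_camera("wrist");cv2.imwrite("pics/w1.png",c["frame"]);print(ray(c,(320,200))[0],onz(c,(320,200),56))
for q in ["mixer","deck","post_top"]:
    print(q,[(np.round(r["xy"]),r["conf"],onz(c,r["xy"],56).round()) for r in look_for(q,"wrist")[:2]])
E
```

```text
2.6 [575.65092454 185.48735108 309.01410576] [-3.14104925e+00 -1.40029136e-04  2.72454753e+00]
[497.88088969 219.27657495 478.24289774] [625.39906724 166.98550786  56.        ]
mixer [(array([312., 181.]), 0.63, array([593., 167.,  56.]))]
deck [(array([316., 182.]), 0.58, array([597., 172.,  56.]))]
post_top [(array([312., 182.]), 0.61, array([595., 167.,  56.]))]
```

View pics/w1.png

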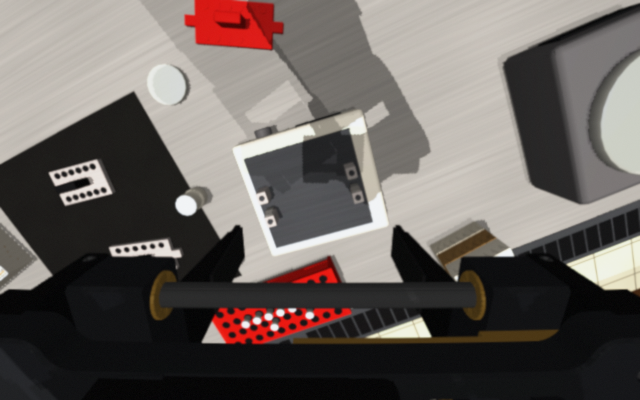

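The mixer is fully in view, with post pairs at about (263,197)/(270,220) and (352,171)/(358,197). I'll enlarge that area.

```bash
python3 - <<'E'
import cv2
a=cv2.imread("pics/w1.png")[110:260,225:395];cv2.imwrite("pics/w1c.png",cv2.resize(a,None,fx=4,fy=4,interpolation=cv2.INTER_CUBIC))
E
```

```text
(no output)
```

View pics/w1c.png

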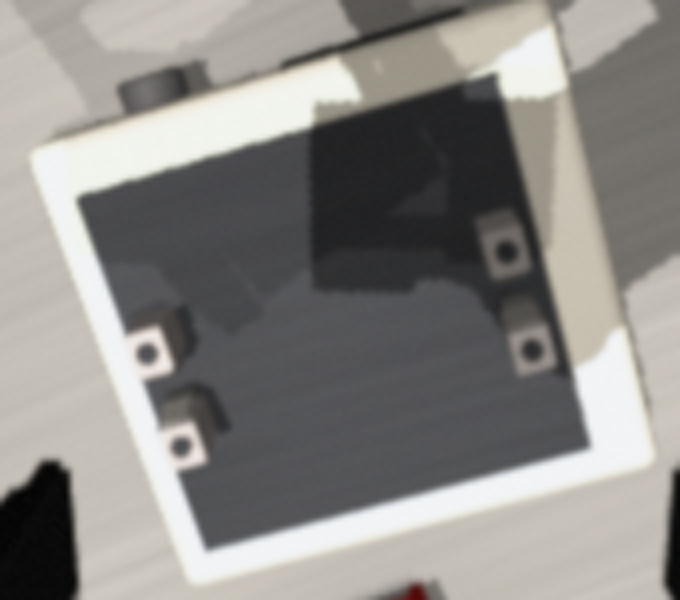

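Post screw centres in the crop are (147,353), (181,446), (506,251) and (532,349).

```bash
python3 - <<'E'
from h import *
c=read_camera("wrist")
f=lambda p:[(p[0]+.5)/4-.5+225,(p[1]+.5)/4-.5+110]
P=[onz(c,f(p),86) for p in [(147,353),(181,446),(506,251),(532,349)]]
for p in P: print(p.round(1))
a,b=(P[0]+P[1])/2,(P[2]+P[3])/2
d=b-a;print("slots",a,b,"mid",(a+b)/2,np.hypot(*d[:2]),np.degrees(np.arctan2(d[1],d[0])),np.linalg.norm(P[0]-P[1]),np.linalg.norm(P[2]-P[3]))
for p in [(35,155),(545,0),(653,457),(198,582)]: print("house",onz(c,f(p),56).round(1))
for p in [(78,197),(497,74),(590,447),(205,549)]: print("plat",onz(c,f(p),56).round(1))
E
```

```text
[578.1 100.   86. ]
[614.7  95.4  86. ]
[594.5 230.   86. ]
[631.1 225.4  86. ]
slots [596.39262027  97.70109602  86.        ] [612.82554157 227.71018754  86.        ] mid [604.60908092 162.70564178  86.        ] 131.04352246297776 82.79611612401476 36.87373811517154 36.861587832409754
house [500.8  87.3  56. ]
house [524.3 276.1  56. ]
house [701.9 253.1  56. ]
house [679.9  65.6  56. ]
plat [520.7  94.5  56. ]
plat [541.1 251.3  56. ]
plat [688.  231.9  56. ]
plat [667.6  74.7  56. ]
```

Slot spacing comes out at 131.04 mm against 131 expected, so that measurement holds. Slot middle is (604.6, 162.7), axis 82.8°. Next the plate.

>>> jog_arm([
  {"turn": [0,0,0],"slide": [-3,-35,0],"claw": 100},
  {"turn": [0,0,0],"slide": [-4,-45,0],"claw": 100},
  {"turn": [0,0,0],"slide": [-4,-45,0],"claw": 100},
  {"turn": [0,0,0],"slide": [-4,-45,0],"claw": 100},
  {"turn": [0,0,0],"slide": [-4,-45,0],"claw": 100},
])

```text
t: 3.48
eef_pos: [554.2, -26.6, 310.0]
tcp_rot: [3.141, 0.001, 2.731]
ft_force: [0.2, -0.2, -0.3]
opening: 1.003
grip_force: 0.0
```

>>> jog_arm([
  {"turn": [0,0,0],"slide": [-4,-45,-15],"claw": 100},
  {"turn": [0,0,0],"slide": [-4,-45,-15],"claw": 100},
  {"turn": [0,0,0],"slide": [-2,-40,-10],"claw": 100},
  {"turn": [0,0,0],"slide": [0,0,0],"claw": 100},
  {"turn": [0,0,0],"slide": [0,0,0],"claw": 100},
])

```text
t: 4.1
eef_pos: [544.8, -155.3, 270.0]
tcp_rot: [3.141, 0.0, 2.73]
ft_force: [-0.7, 0.2, 0.1]
opening: 0.998
grip_force: 0.0
```

```bash
python3 - <<'E'
from h import *
s=state();print(s["t"],s["eef_pos"],s["tcp_rot"],s["ft_force"])
c=read_camera("wrist");cv2.imwrite("pics/w2.png",c["frame"])
for q in ["plate","plate_mid"]:
    print(q,[(np.round(r["xy"]),r["conf"],onz(c,r["xy"],21).round(1)) for r in look_for(q,"wrist")[:3]])
p=proj(c,[612,-185,21]);print(p)
x,y=int(min(max(p[0]-100,0),440)),int(max(p[1]-75,0));print(x,y)
cv2.imwrite("pics/w2c.png",cv2.resize(c["frame"][y:y+150,x:x+200],None,fx=4,fy=4,interpolation=cv2.INTER_CUBIC))
E
```

```text
4.1 [ 544.84622365 -155.28079013  270.03946256] [3.14123426e+00 3.27088177e-04 2.72961140e+00] [-0.69926916  0.23002342  0.05702276]
plate [(array([114.,  12.]), 0.87, array([ 254.5, -314.9,   21. ])), (array([323., 208.]), 0.8, array([ 607.4, -173.4,   21. ])), (array([503., 239.]), 0.64, array([770. ,  68.1,  21. ]))]
plate_mid [(array([ 42., 139.]), 0.97, array([ 346.8, -506.2,   21. ])), (array([321., 206.]), 0.8, array([ 602.7, -175. ,   21. ])), (array([112.,  14.]), 0.71, array([ 256.2, -318.2,   21. ]))]
[np.float64(317.49447182419664), np.float64(213.43189095706887)]
217 138
```

View pics/w2c.png

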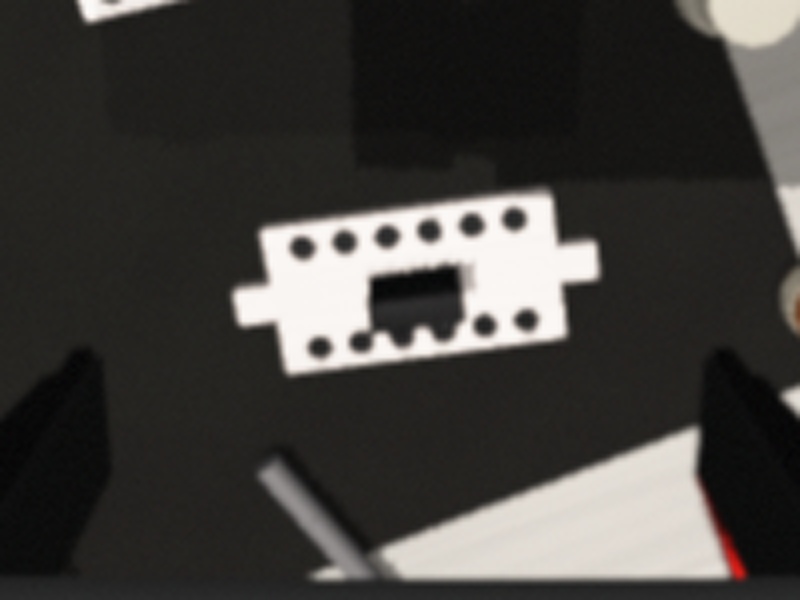

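The eared plate shows in the crop with corners at (261,230), (551,191), (567,338) and (290,374), ear ends at (238,306) and (598,262), and the bar at (415,300).

```bash
python3 - <<'E'
from h import *
c=read_camera("wrist")
f=lambda p:[(p[0]+.5)/4-.5+217,(p[1]+.5)/4-.5+138]
P=[onz(c,f(p),10)[:2] for p in [(261,230),(551,191),(567,338),(290,374)]]
E=[onz(c,f(p),10)[:2] for p in [(235,306),(599,262)]]
W=[onz(c,f(p),10)[:2] for p in [(302,247),(514,218),(527,319),(320,347)]]
n=np.linalg.norm
a=lambda d:np.degrees(np.arctan2(d[1],d[0]))
for Q in (P,W): print(np.mean(Q,0),n(Q[1]-Q[0]),n(Q[2]-Q[3]),n(Q[3]-Q[0]),n(Q[2]-Q[1]),a(Q[1]-Q[0]),a(Q[2]-Q[3]))
print(np.mean(E,0),n(E[1]-E[0]),a(E[1]-E[0]))
# bar top z=42 far edge corners
print([onz(c,f(p),42)[:2].round(1) for p in [(370,297),(462,290),(460,264),(370,272)]])
E
```

```text
[ 611.13468315 -178.72219604] 112.214288046158 111.41835227142919 61.10953451733182 61.01853141123865 74.47771021121619 74.52070295729645
[ 610.43368184 -178.97755771] 82.522611058484 82.78165008785622 42.23629944427497 42.04751100000554 74.65992344075872 74.79151947598838
[ 610.76142866 -178.91453421] 143.41014114995534 73.8221251449177
[array([ 597.9, -191.9]), array([ 608.7, -160.3]), array([ 599.3, -157.1]), array([ 589.2, -188. ])]
```

Plate centre is (610.8, -178.9), axis 74.5°, and the sizes check: 112 x 61 mm, 143 mm over the ears. Turn by -81.9° to straddle the bar.

>>> jog_arm([
  {"turn": [0,0,-10.2],"slide": [8,-3,0],"claw": 55},
  {"turn": [0,0,-10.2],"slide": [8,-3,0],"claw": 55},
  {"turn": [0,0,-10.2],"slide": [8,-3,0],"claw": 55},
  {"turn": [0,0,-10.2],"slide": [8,-3,0],"claw": 55},
  {"turn": [0,0,-10.2],"slide": [8,-3,-20],"claw": 55},
])

```text
t: 4.92
eef_pos: [585.7, -171.0, 250.9]
tcp_rot: [3.139, 0.002, 1.834]
ft_force: [-0.1, -0.2, -0.0]
opening: 0.564
grip_force: 0.0
```

>>> jog_arm([
  {"turn": [0,0,-10.2],"slide": [8,-3,-20],"claw": 55},
  {"turn": [0,0,-10.2],"slide": [8,-3,-25],"claw": 55},
  {"turn": [0,0,-10.3],"slide": [10,-2.6,-30],"claw": 55},
  {"turn": [0,0,0],"slide": [0,0,-20],"claw": 55},
  {"turn": [0,0,0],"slide": [0,0,0],"claw": 55},
])

```text
t: 5.55
eef_pos: [610.4, -179.2, 153.5]
tcp_rot: [-3.139, -0.0, 1.304]
ft_force: [-0.5, -0.1, 0.4]
opening: 0.551
grip_force: 0.0
```

```bash
python3 - <<'E'
from h import *
s=state();print(s["t"],s["eef_pos"],np.degrees(s["tcp_rot"]),s["ft_force"],s["opening"],s["joints"][5])
c=read_camera("wrist");cv2.imwrite("pics/w3.png",c["frame"])
E
```

```text
5.55 [ 610.37399154 -179.19416572  153.51595026] [-1.79861105e+02 -2.07765951e-02  7.47094818e+01] [-0.49565941 -0.12137047  0.37862566] 0.5512986388381138 -0.12253872535488719
```

View pics/w3.png

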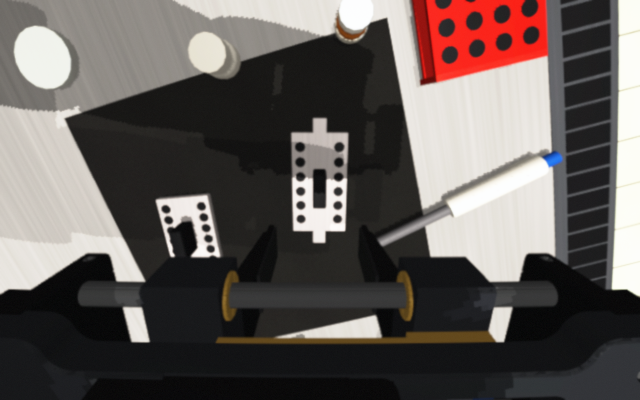

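The plate axis stands vertical at column 319, level with the middle of the fingers, and the pipette tip at (378,243) is clear. Descend.

>>> jog_arm([
  {"turn": [0,0,-0.2],"slide": [0.4,0.2,-35],"claw": 55},
  {"turn": [0,0,0],"slide": [0,0,-40],"claw": 55},
  {"turn": [0,0,0],"slide": [0,0,-35],"claw": 55},
  {"turn": [0,0,0],"slide": [0,0,-20],"claw": 55},
  {"turn": [0,0,0],"slide": [0,0,-8.5],"claw": 55},
])

```text
t: 6.22
eef_pos: [611.4, -179.9, 16.2]
tcp_rot: [3.141, 0.0, 1.3]
ft_force: [0.0, -0.3, -0.4]
opening: 0.554
grip_force: 0.0
```

>>> jog_arm([
  {"turn": [0,0,0],"slide": [0,0,0],"claw": 5},
  {"turn": [0,0,0],"slide": [0,0,0],"claw": 5},
  {"turn": [0,0,0],"slide": [0,0,0],"claw": 5},
  {"turn": [0,0,0],"slide": [0,0,0],"claw": 5},
  {"turn": [0,0,0],"slide": [0,0,0],"claw": 5},
])

```text
t: 6.85
eef_pos: [611.3, -179.9, 16.5]
tcp_rot: [3.141, 0.0, 1.299]
ft_force: [-1.0, 0.4, 3.3]
opening: 0.148
grip_force: 30.0
```

Bar gripped at 14.1 mm. Lift and carry to the mixer, turning +8.3°.

>>> jog_arm([
  {"turn": [0,0,0],"slide": [0,0,10],"claw": 5},
  {"turn": [0,0,0],"slide": [0,0,30],"claw": 5},
  {"turn": [0,0,0],"slide": [0,0,40],"claw": 5},
  {"turn": [0,0,2],"slide": [0,10,30],"claw": 5},
  {"turn": [0,0,2],"slide": [0,25,10],"claw": 5},
])

```text
t: 7.48
eef_pos: [611.5, -144.8, 138.1]
tcp_rot: [3.139, 0.0, 1.369]
ft_force: [0.3, 0.5, -2.9]
opening: 0.146
grip_force: 30.0
```

>>> jog_arm([
  {"turn": [0,0,2],"slide": [-1,35,10],"claw": 5},
  {"turn": [0,0,2.3],"slide": [-1,40,0],"claw": 5},
  {"turn": [0,0,0],"slide": [-1,40,0],"claw": 5},
  {"turn": [0,0,0],"slide": [-1,40,0],"claw": 5},
  {"turn": [0,0,0],"slide": [-1,40,0],"claw": 5},
])

```text
t: 8.1
eef_pos: [605.0, 52.6, 145.2]
tcp_rot: [-3.14, 0.0, 1.445]
ft_force: [-0.1, 0.5, -2.5]
opening: 0.141
grip_force: 30.0
```

>>> jog_arm([
  {"turn": [0,0,0],"slide": [-1,40,0],"claw": 5},
  {"turn": [0,0,0],"slide": [-1,35,0],"claw": 5},
  {"turn": [0,0,0],"slide": [0,24,0],"claw": 5},
  {"turn": [0,0,0],"slide": [0,10,0],"claw": 5},
  {"turn": [0,0,0],"slide": [0,0,0],"claw": 5},
])

```text
t: 8.72
eef_pos: [603.6, 159.7, 145.6]
tcp_rot: [-3.141, 0.0, 1.446]
ft_force: [-0.4, -0.4, -2.7]
opening: 0.144
grip_force: 30.0
```

```bash
python3 - <<'E'
from h import *
s=state();print(s["t"],s["eef_pos"],np.degrees(s["tcp_rot"]),s["ft_force"],s["moment"],s["opening"],s["joints"][5])
c=read_camera("wrist");cv2.imwrite("pics/w4.png",c["frame"])
r=cv2.resize(c["frame"][60:260,220:420],None,fx=3,fy=3,interpolation=cv2.INTER_CUBIC);cv2.imwrite("pics/w4c.png",r)
E
```

```text
8.725 [603.56479874 159.7178496  145.61377704] [-1.79950018e+02  2.04647266e-02  8.28265150e+01] [-0.37835644 -0.40866498 -2.6836077 ] [-0.07585329  0.09403964 -0.0594335 ] 0.1437434079328332 0.27826755017963256
```

View pics/w4c.png

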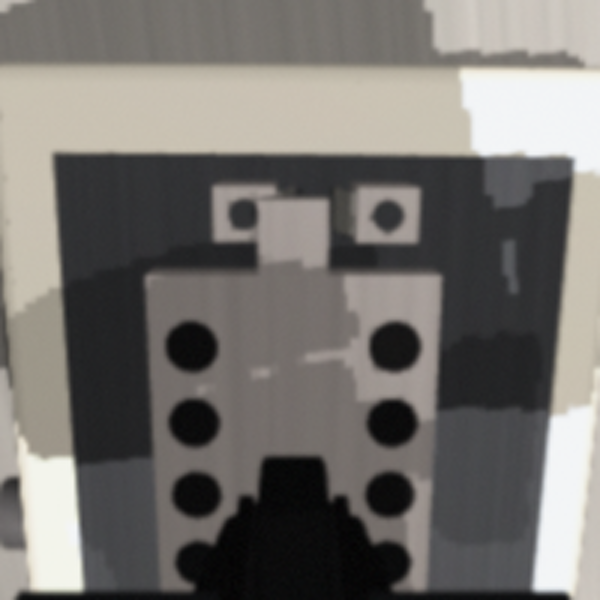

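Far posts show at crop (244,214)/(387,215), the far ear's end at (257..329,199), and the plate shoulder at row 272 from (146) to (441).

```bash
python3 - <<'E'
from h import *
c=read_camera("wrist")
s=state();zt=s["eef_pos"][2]-16.5+10
f=lambda p:[(p[0]+.5)/3-.5+220,(p[1]+.5)/3-.5+60]
y=s["tcp_rot"][2];Y=np.array([np.cos(y),np.sin(y)]);X=np.array([Y[1],-Y[0]])
def g(p,z): d=onz(c,f(p),z)[:2]-s["eef_pos"][:2]; return np.array([d@X,d@Y]).round(2)
for n,p,z in [("scr",(244,214),86),("scr",(387,215),86),("ear",(257,199),zt),("ear",(329,199),zt),("sh",(146,272),zt),("sh",(441,272),zt),("well",(192,346),zt),("well",(395,346),zt),("well",(194,422),zt),("well",(392,422),zt),("posty",(215,184),86),("posty",(418,184),86),("posty",(215,243),86),("posty",(418,243),86)]: print(n,g(p,z))
m=np.array([604.6,162.7])-s["eef_pos"][:2];print("earlier slot mid rel tcp",m@X,m@Y)
E
```

```text
scr [-14.25  64.68]
scr [22.47 64.5 ]
ear [-8.76 71.96]
ear [ 5.34 71.99]
sh [-31.19  57.64]
sh [28.02 57.73]
well [-22.43  42.42]
well [19.31 42.49]
well [-22.53  25.98]
well [19.27 26.05]
posty [-21.53  72.18]
posty [30.11 72.28]
posty [-21.87  57.29]
posty [30.74 57.39]
earlier slot mid rel tcp 0.1581315462424083 4.158600187865495
```

The two views disagree by a few mm from camera bias. I'll lower to just above the post tops, where the bias cancels, and compare ear and slot directly.

>>> jog_arm([
  {"turn": [0,0,0],"slide": [0,0,-15],"claw": 5},
  {"turn": [0,0,0],"slide": [0,0,-14],"claw": 5},
  {"turn": [0,0,0],"slide": [0,0,-6],"claw": 5},
  {"turn": [0,0,0],"slide": [0,0,0],"claw": 5},
])

```text
t: 9.32
eef_pos: [603.9, 158.9, 110.4]
tcp_rot: [-3.14, 0.0, 1.444]
ft_force: [0.4, 0.5, -2.5]
opening: 0.147
grip_force: 30.0
```

```bash
python3 - <<'E'
from h import *
s=state();print(s["t"],s["eef_pos"],np.degrees(s["tcp_rot"]),s["ft_force"],s["moment"])
c=read_camera("wrist");cv2.imwrite("pics/w5.png",c["frame"])
r=cv2.resize(c["frame"][60:210,220:420],None,fx=4,fy=4,interpolation=cv2.INTER_CUBIC);cv2.imwrite("pics/w5c.png",r)
E
```

```text
9.325 [603.92929802 158.94263409 110.38685107] [-1.79934605e+02  1.93496878e-02  8.27362671e+01] [ 0.44790626  0.49621294 -2.45343956] [-0.04878505  0.08950127 -0.03117485]
```

View pics/w5c.png

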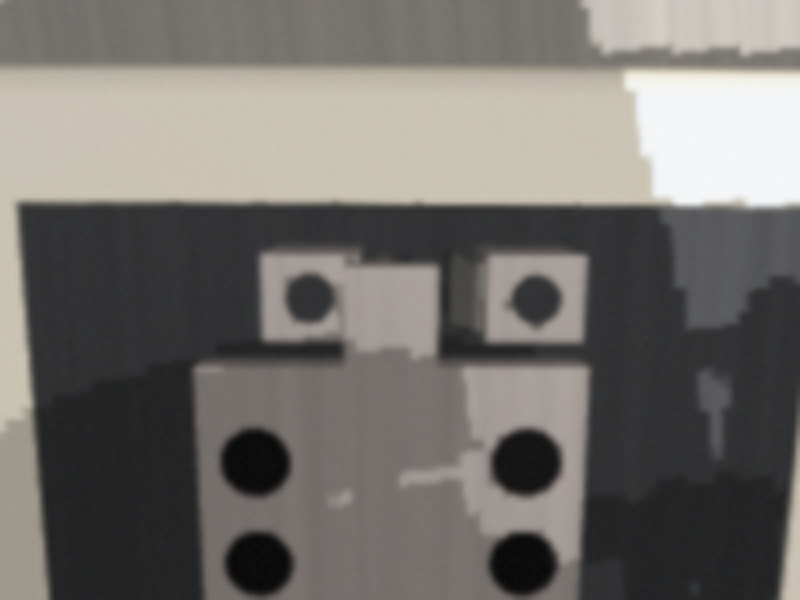

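Screws are at crop (310,297)/(536,300), the ear's end at (346..439,264), and the shoulder at row 365 from 195 to 589: the plate stands too far to the left of the slot.

```bash
python3 - <<'E'
from h import *
c=read_camera("wrist")
s=state();zt=s["eef_pos"][2]-16.5+10
f=lambda p:[(p[0]+.5)/4-.5+220,(p[1]+.5)/4-.5+60]
y=s["tcp_rot"][2];Y=np.array([np.cos(y),np.sin(y)]);X=np.array([Y[1],-Y[0]]);print(X,Y)
def g(p,z): d=onz(c,f(p),z)[:2]-s["eef_pos"][:2]; return np.array([d@X,d@Y]).round(2)
for n,p,z in [("scr",(310,297.5),86),("scr",(536,299.5),86),("ear",(346,264),zt),("ear",(439,264),zt),("sh",(195,365),zt),("sh",(589,365),zt),("well",(256,462),zt),("well",(526,462),zt),("posty",(262,252),86),("posty",(586,252),86),("posty",(262,342),86),("posty",(586,342),86)]: print(n,g(p,z))
print("plate axis deg", [g(p,zt) for p in [(256,462),(258,563),(526,462),(523,563)]])
E
```

```text
[ 0.99199471 -0.12627946] [0.12627946 0.99199471]
scr [-14.78  65.13]
scr [22.24 64.85]
ear [-8.14 71.71]
ear [ 5.5  71.72]
sh [-31.    56.88]
sh [28.26 56.92]
well [-22.31  41.92]
well [19.28 41.95]
posty [-22.42  72.4 ]
posty [30.09 72.47]
posty [-22.86  57.88]
posty [30.79 57.94]
plate axis deg [array([-22.31,  41.92]), array([-22.53,  25.56]), array([19.28, 41.95]), array([19.38, 25.58])]
```

Shift about +5 across and -1.2 along, in world (+4.8, -1.8). Then go lower and recheck.

>>> jog_arm([
  {"turn": [0,0,0],"slide": [2.4,-0.9,0],"claw": 5},
  {"turn": [0,0,0],"slide": [2.4,-0.9,-2],"claw": 5},
  {"turn": [0,0,0],"slide": [0,0,-2],"claw": 5},
  {"turn": [0,0,0],"slide": [0,0,0],"claw": 5},
])

```text
t: 9.93
eef_pos: [608.8, 157.3, 106.9]
tcp_rot: [-3.141, 0.0, 1.444]
ft_force: [0.4, 0.7, -2.0]
opening: 0.146
grip_force: 30.0
```

```bash
python3 - <<'E'
from h import *
s=state();print(s["t"],s["eef_pos"],np.degrees(s["tcp_rot"]),s["ft_force"],s["moment"])
c=read_camera("wrist");cv2.imwrite("pics/w6.png",c["frame"])
r=cv2.resize(c["frame"][60:210,220:420],None,fx=4,fy=4,interpolation=cv2.INTER_CUBIC);cv2.imwrite("pics/w6c.png",r)
E
```

```text
9.925 [608.79123885 157.31191354 106.91469349] [-1.79980571e+02  6.43832080e-03  8.27454922e+01] [ 0.39290573  0.65117252 -1.97405118] [-0.07532243  0.06539091  0.0191276 ]
```

View pics/w6c.png

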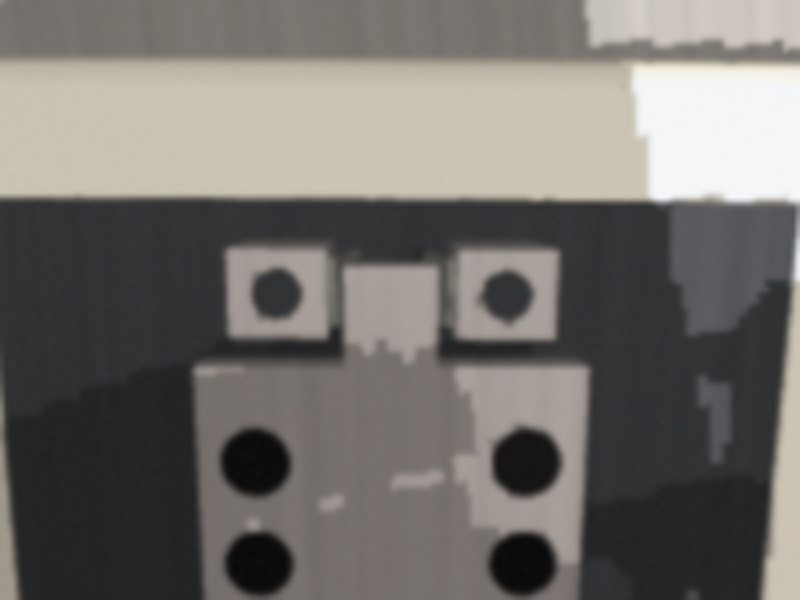

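The ear is centred between the posts: inner edges at 330/455, ear 345..440. I'll go down by feel.

>>> jog_arm([
  {"turn": [0,0,0],"slide": [0,0,-1.5],"claw": 5},
  {"turn": [0,0,0],"slide": [0,0,-1.5],"claw": 5},
  {"turn": [0,0,0],"slide": [0,0,-1],"claw": 5},
  {"turn": [0,0,0],"slide": [0,0,-1],"claw": 5},
  {"turn": [0,0,0],"slide": [0,0,0],"claw": 5},
])

```text
t: 10.6
eef_pos: [608.9, 157.3, 102.1]
tcp_rot: [-3.142, 0.0, 1.444]
ft_force: [0.2, 0.1, -2.8]
opening: 0.146
grip_force: 30.0
```

>>> jog_arm([
  {"turn": [0,0,0],"slide": [0,0,-0.5],"claw": 5},
  {"turn": [0,0,0],"slide": [0,0,-0.5],"claw": 5},
  {"turn": [0,0,0],"slide": [0,0,0],"claw": 5},
])

```text
t: 10.98
eef_pos: [608.9, 157.3, 101.1]
tcp_rot: [3.142, 0.0, 1.444]
ft_force: [0.1, -0.8, -2.7]
opening: 0.147
grip_force: 30.0
```

No contact, and already below the post tops. Continue.

>>> jog_arm([
  {"turn": [0,0,0],"slide": [0,0,-0.6],"claw": 5},
  {"turn": [0,0,0],"slide": [0,0,-0.6],"claw": 5},
  {"turn": [0,0,0],"slide": [0,0,-0.6],"claw": 5},
  {"turn": [0,0,0],"slide": [0,0,-0.6],"claw": 5},
  {"turn": [0,0,0],"slide": [0,0,0],"claw": 5},
])

```text
t: 11.6
eef_pos: [608.9, 157.3, 98.7]
tcp_rot: [-3.142, 0.0, 1.444]
ft_force: [0.3, 0.3, -2.7]
opening: 0.149
grip_force: 30.0
```

>>> jog_arm([
  {"turn": [0,0,0],"slide": [0,0,-0.8],"claw": 5},
  {"turn": [0,0,0],"slide": [0,0,-0.8],"claw": 5},
  {"turn": [0,0,0],"slide": [0,0,-0.8],"claw": 5},
  {"turn": [0,0,0],"slide": [0,0,-0.8],"claw": 5},
  {"turn": [0,0,0],"slide": [0,0,0],"claw": 5},
])

```text
t: 12.22
eef_pos: [608.9, 157.3, 95.5]
tcp_rot: [-3.142, 0.0, 1.444]
ft_force: [-0.6, 0.4, -3.2]
opening: 0.146
grip_force: 30.0
```

>>> jog_arm([
  {"turn": [0,0,0],"slide": [0,0,-0.8],"claw": 5},
  {"turn": [0,0,0],"slide": [0,0,-0.8],"claw": 5},
  {"turn": [0,0,0],"slide": [0,0,-0.8],"claw": 5},
  {"turn": [0,0,0],"slide": [0,0,-0.8],"claw": 5},
  {"turn": [0,0,0],"slide": [0,0,0],"claw": 5},
])

```text
t: 12.85
eef_pos: [608.9, 157.4, 92.3]
tcp_rot: [3.142, -0.0, 1.444]
ft_force: [0.2, -0.3, -1.6]
opening: 0.143
grip_force: 30.0
```

Both ears are in and the clips are just beginning to bear. Keep pressing slowly.

>>> jog_arm([
  {"turn": [0,0,0],"slide": [0,0,-0.8],"claw": 5},
  {"turn": [0,0,0],"slide": [0,0,-0.8],"claw": 5},
  {"turn": [0,0,0],"slide": [0,0,-0.8],"claw": 5},
  {"turn": [0,0,0],"slide": [0,0,0],"claw": 5},
])

```text
t: 13.35
eef_pos: [609.0, 157.3, 90.0]
tcp_rot: [3.141, -0.0, 1.444]
ft_force: [-0.5, 0.0, 0.5]
opening: 0.147
grip_force: 30.0
```

>>> jog_arm([
  {"turn": [0,0,0],"slide": [0,0,-0.8],"claw": 5},
  {"turn": [0,0,0],"slide": [0,0,-0.8],"claw": 5},
  {"turn": [0,0,0],"slide": [0,0,-0.8],"claw": 5},
  {"turn": [0,0,0],"slide": [0,0,0],"claw": 5},
])

```text
t: 13.85
eef_pos: [608.8, 157.3, 87.3]
tcp_rot: [-3.141, 0.0, 1.444]
ft_force: [-0.4, -0.2, 0.1]
opening: 0.146
grip_force: 30.0
```

>>> jog_arm([
  {"turn": [0,0,0],"slide": [0,0,-1],"claw": 5},
  {"turn": [0,0,0],"slide": [0,0,-1],"claw": 5},
  {"turn": [0,0,0],"slide": [0,0,-1],"claw": 5},
  {"turn": [0,0,0],"slide": [0,0,-1],"claw": 5},
  {"turn": [0,0,0],"slide": [0,0,0],"claw": 5},
])

```text
t: 14.48
eef_pos: [608.8, 157.3, 83.4]
tcp_rot: [-3.141, 0.0, 1.444]
ft_force: [-1.3, 0.1, -1.5]
opening: 0.148
grip_force: 30.0
```

>>> jog_arm([
  {"turn": [0,0,0],"slide": [0,0,-1],"claw": 5},
  {"turn": [0,0,0],"slide": [0,0,-1],"claw": 5},
  {"turn": [0,0,0],"slide": [0,0,-1],"claw": 5},
  {"turn": [0,0,0],"slide": [0,0,-1],"claw": 5},
  {"turn": [0,0,0],"slide": [0,0,0],"claw": 5},
])

```text
t: 15.1
eef_pos: [608.9, 157.3, 79.4]
tcp_rot: [-3.141, 0.0, 1.444]
ft_force: [-0.6, -0.0, -0.9]
opening: 0.144
grip_force: 30.0
```

>>> jog_arm([
  {"turn": [0,0,0],"slide": [0,0,-0.7],"claw": 5},
  {"turn": [0,0,0],"slide": [0,0,-0.7],"claw": 5},
  {"turn": [0,0,0],"slide": [0,0,-0.7],"claw": 5},
  {"turn": [0,0,0],"slide": [0,0,-0.7],"claw": 5},
  {"turn": [0,0,0],"slide": [0,0,0],"claw": 5},
])

```text
t: 15.72
eef_pos: [608.8, 157.3, 76.6]
tcp_rot: [-3.141, 0.0, 1.444]
ft_force: [-0.7, 0.5, -1.0]
opening: 0.142
grip_force: 30.0
```

>>> jog_arm([
  {"turn": [0,0,0],"slide": [0,0,-0.7],"claw": 5},
  {"turn": [0,0,0],"slide": [0,0,-0.7],"claw": 5},
  {"turn": [0,0,0],"slide": [0,0,-0.7],"claw": 5},
  {"turn": [0,0,0],"slide": [0,0,-0.7],"claw": 5},
])

```text
t: 16.23
eef_pos: [608.9, 157.3, 73.9]
tcp_rot: [3.142, 0.0, 1.444]
ft_force: [-0.1, 0.2, -0.4]
opening: 0.148
grip_force: 30.0
```

>>> jog_arm([
  {"turn": [0,0,0],"slide": [0,0,-0.5],"claw": 5},
  {"turn": [0,0,0],"slide": [0,0,-0.4],"claw": 5},
])

```text
t: 16.48
eef_pos: [608.9, 157.3, 73.0]
tcp_rot: [3.142, 0.0, 1.444]
ft_force: [-0.9, -0.6, -0.1]
opening: 0.142
grip_force: 30.0
```

>>> jog_arm([
  {"turn": [0,0,0],"slide": [0,0,-0.4],"claw": 5},
])

```text
t: 16.6
eef_pos: [608.9, 157.3, 72.6]
tcp_rot: [3.141, -0.0, 1.444]
ft_force: [-1.5, -0.9, 0.0]
opening: 0.144
grip_force: 30.0
```

>>> jog_arm([
  {"turn": [0,0,0],"slide": [0,0,-0.3],"claw": 5},
])

```text
t: 16.73
eef_pos: [608.9, 157.3, 72.5]
tcp_rot: [3.141, 0.0, 1.444]
ft_force: [-2.4, -0.0, 4.0]
opening: 0.146
grip_force: 30.0
```

>>> jog_arm([
  {"turn": [0,0,0],"slide": [0,0,-0.3],"claw": 5},
])

```text
t: 16.85
eef_pos: [608.9, 157.3, 72.5]
tcp_rot: [3.141, -0.0, 1.444]
ft_force: [-3.5, -0.5, 7.6]
opening: 0.146
grip_force: 30.0
```

>>> jog_arm([
  {"turn": [0,0,0],"slide": [0,0,-0.3],"claw": 5},
])

```text
t: 16.98
eef_pos: [608.9, 157.3, 72.5]
tcp_rot: [3.141, -0.0, 1.444]
ft_force: [-4.6, -0.7, 10.2]
opening: 0.145
grip_force: 30.0
```

It turns hard at 72.5, the height expected for home. Let go and retreat straight up.

>>> jog_arm([
  {"turn": [0,0,0],"slide": [0,0,0.4],"claw": 45},
  {"turn": [0,0,0],"slide": [0,0,0],"claw": 45},
  {"turn": [0,0,0],"slide": [0,0,0],"claw": 45},
  {"turn": [0,0,0],"slide": [0,0,0],"claw": 45},
])

```text
t: 17.48
eef_pos: [608.9, 157.3, 72.0]
tcp_rot: [3.142, 0.0, 1.444]
ft_force: [-0.4, 0.6, 0.2]
opening: 0.444
grip_force: 0.0
```

>>> jog_arm([
  {"turn": [0,0,0],"slide": [0,0,10],"claw": 45},
  {"turn": [0,0,0],"slide": [0,0,25],"claw": 45},
  {"turn": [0,0,0],"slide": [0,0,30],"claw": 45},
  {"turn": [0,0,0],"slide": [0,0,30],"claw": 45},
  {"turn": [0,0,0],"slide": [0,0,0],"claw": 45},
])

```text
t: 18.1
eef_pos: [609.9, 157.5, 170.0]
tcp_rot: [3.137, -0.001, 1.444]
ft_force: [0.3, 0.5, -0.1]
opening: 0.452
grip_force: 0.0
```

```bash
python3 - <<'E'
from h import *
s=state();print(s["t"],s["eef_pos"],s["ft_force"],s["opening"])
c=read_camera("wrist")
r=cv2.resize(c["frame"][60:260,210:430],None,fx=3,fy=3,interpolation=cv2.INTER_CUBIC);cv2.imwrite("pics/w7c.png",r)
E
```

```text
18.1 [609.86227603 157.49838492 170.01538558] [ 0.26231505  0.49627681 -0.14108995] 0.45239980731012186
```

View pics/w7c.png

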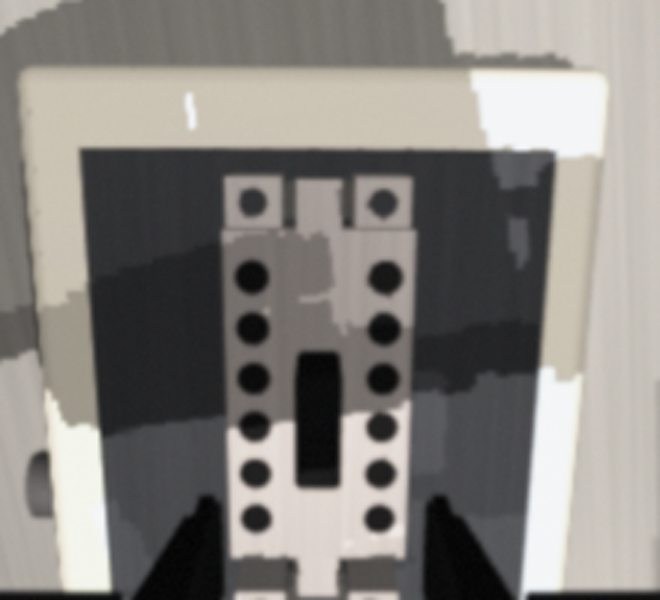

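The plate lies flat, with its far ear between the posts at (253,203)/(384,203) and its near ear between those at about (262,580)/(370,580). The gripper is clear, so I'm handing in.

```bash
python3 -c "
from cell import *
print(job_done())"
```

```text
the job is handed in; nothing more can be done
None
```

The eared plate is home in the mixer's bracket with both ears in their slots, lying flat and let go; the highest wrist force I read on the way down was about 10 N, and the job is handed in (no verdict was returned).

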